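Load a sample boat into a combustion analyser with the push rod

ROBOT

A 7-joint arm with a two-finger parallel gripper is mounted at the origin on the work surface. World frame = base frame: x ahead of the robot, y to its left, z up, the work surface at z = 0. Lengths are in m, angles in rad, forces in N, time in s.
With the tool pointing down it reaches from about 0.425 to 0.925 m from the base axis. Payload 6.8 kg.
Tool frame: the origin (TCP) lies on the centre line of the jaws, within the pads' length; the fingertips stand 8 mm ahead of it and the grasp point (between the pads) lies 11 mm behind it (bot.tips_ahead is the distance from the TCP to the fingertips, in m); z points along the fingers, y is the line along which they close (so a half turn about z gives the same grasp; the last joint's range is limited). The gripper opens to 85 mm and grips with 20 to 120 N. Pads are 22 mm wide; open, the fingers measure 114 mm over their backs; the gripper's body (76 mm by 85 mm) begins 54 mm behind the grasp point. The pads swing forward as they close: fully open they stand 13 mm farther back than shut.
Start: joints at [1.072, 0.477, 0.022, 1.555, -0.011, 1.109, -0.083], TCP at [0.257, -0.624, 0.239] pointing down, gripper open.
Joint ranges: [-2.96, 2.96], [-0.34, 2.1], [-1.41, 1.46], [0.24, 2.44], [-1.37, 4.51], [0.17, 1.92], [-2.96, 2.96]. Speed limits (rad/s): [2.39, 2.39, 3.14, 3.14, 3.14, 3.14, 3.14].

INTERFACE

Orientations are given as a unit quaternion [w, x, y, z].
In Python, from station import bot gives the robot as it stands.
- The arm moves only by the tool send_rows, never from a script. Its argument "deltas" is text: rows parted by semicolons, each of 4 numbers parted by spaces: the shift along the tool's x, y, z in m, then the turn about the tool's z in degrees. In form: x y z spin; .... A call has 1 to 5 rows; each row is the pose to reach, as a shift and turn from the pose commanded when the call began, along the tool's axes at that moment; what a row does not reach only later rows make up. A row lasts 1/10 s, in which the tool goes at most 50 mm and 8.59 degrees, less where a joint would pass 70% of its speed; a pose out of reach is approached as far as the arm can. A call with a gripper value outside its range is refused whole. "claw" is the opening, from 0 (shut) to 1 (fully open), set as the call begins (left out, the last holds). The fingers move at their own pace and stop on an object; "force" is the grip in N (left out, the last holds). Time passes only in rows, so rows that repeat a pose let the fingers close. It gives the time, the measured TCP pose, the force, the opening and the grip force at its end, in the units of the state.
- bot.get_obs(): the state, without advancing time (a new reading comes with each control period).
- bot.read_camera(name): name is "scene" or "side" or "wrist"; returns a dict with "img" (400x640x3 uint8, red, green, blue), "depth" (400x640 float32, m along the optical axis (not along the pixel's ray), 0 where there is no reading), "fx", "fy", "cx", "cy" (pixels), "camera_from_world" (4x4, takes a point from world to camera coordinates). Camera axes: x right, y up, looking along -z (the intrinsics and any distortion apply to the point x, -y, -z); pixel columns grow to the right and rows downward; lengths in m; the calibration is good to about 2 mm. A picture is of the moment at which its call begins.
- bot.hand_in(): hands the job in; it is judged then, once.
Trained networks look in a picture, given as the dict that the camera call returned (one of the last four; its "shot" number tells which), for a name from the list of things; names that differ only in an ending like _2 or _b are one class to them, and where a whole thing is asked for, a point or a joint stands for the part that bears it (a point fixed in the world has none). Each returns a list of dicts, best first, with "confidence" (0 to 1); they miss things now and then, are a little off and sometimes report something else, mostly with a low value. They report only what shows in the picture. A call takes as long as a camera call. They do not tell look-alikes from the thing itself.
- bot.masks_of(picture, query): "mask" (400x640 bool, what is visible of it).
- bot.landmark_of(picture, query): "xyz" ([x, y, z] in m, in world coordinates, good to about 4 mm: a listed point, or the origin of a listed thing).
The state is a dict: "t": time; "q": joint angles; "joint_vel": joint speeds; "joint_torque": joint torques, N m; "eef_pos": TCP position; "tool_rot": TCP orientation; "contact_force": force on the tool from outside, world axes, zero at the start; "torque": the same for the moment, N m; "gripper_width": opening from 0.0 (shut) to 1.0 (fully open); "grasp_force": force on a finger pad.
Only numpy, scipy, OpenCV 4.12 (cv2) and the standard library are available. Lean on these libraries where they do the work, as an engineer would, in place of code of your own. Each camera call takes 0.05 s, during which the arm holds its last target. There are 200 camera calls.

TASK

Load the sample: take the push rod from its rest and with it push the ceramic boat along the loading trough, through the spring flap and on into the furnace tube until it meets the boat stop inside; you cannot see the stop, so feel for it, and hold the boat there with a firm but gentle press for about a second, because boat and stop are brittle. Then draw the rod right out so that the flap springs shut behind the boat, and lay the rod back in its rest the way it lay. Touch the boat only with the rod and leave everything else on the bench alone.

Things in the scene. Friction and masses are not known exactly. Their poses are not given: they have to be found in the camera images.
- analyser: white bench-top combustion analyser, 380 wide, 400 deep, 360 mm high, fixed. Origin on the bench straight below the inlet's middle, at the housing's front face; z up, x across the channel, -y along the channel INTO the machine. The channel is straight, level, 19 mm wide, its floor 100 mm above the bench. From y = +22 mm (face of the aluminium inlet head) inward it is covered, 22 mm high
- trough_end (a point): outer end of the loading trough (analyser y = +115 mm), on the middle of the channel floor. The trough is folded steel, open on top, walls 10 mm high, from here to the inlet head 93 mm further in; small flared lips reach 15 mm further out, 26 mm apart there
- mouth (a point): middle of the channel floor at the housing's front face (analyser y = 0), axes as the analyser's. Behind it, in the furnace tube, a ceramic block closes the channel: the boat stop. Its face lies 95 to 130 mm behind this point, set differently every time and not visible
- flap (a joint): self-closing steel flap in the inlet head, on a pin at analyser y = +10 mm, 20 mm above the channel floor; rad, 0 = shut (upright), about 1.1 when the boat or rod is beneath it; swings inward only, a spring shuts it. Opening it with the boat takes 1 to 3 N, then it drags with 0 to 3 N on what slides beneath it, either way: this is not the stop
- furnace_tube: the ceramic furnace tube that begins at the mouth and carries the boat stop inside; origin = the mouth point. Its pose does not show how deep the stop is set. A steady press of 5 to 10 N on the stop for about a second, besides the flap's drag, seats the boat; 14 N would chip boat or stop. The stop is rigid: a millimetre too far is some 8 N or more
- boat: ceramic combustion boat lying in the trough: an open dish 15 wide (x), 60 long (y), 12 mm high, about 50 g, with steel chips in it; origin at the centre of its underside, y along the channel. The rod pushes on its flat upright outer end (y = +30 mm). It slides with less than 1 N
- push_rod: push rod, 100 g: dark wooden handle of square section 22 x 22 mm, 90 mm long, and a straight round steel rod, 10 mm thick, on the same axis. Origin in the middle of the handle, on the axis; handle from y = -45 to +45 mm, rod along -y to its flat end at y = -260 mm; z up, centre of mass at about y = -80 mm. Pushed with its axis 8 to 9 mm above the channel floor it runs free
- rod_tip (a point): centre of the flat end of the push rod
- rest: rod rest, fixed to the bench: wooden base 60 x 190 x 10 mm with two grey V-notched posts (90 degree notches, 34 mm wide at the top, tops 60 mm high) at y = -65 and -205 mm. The rod lies in them along y, tip to -y, its axis 50 mm above the bench, its handle free of the base. Origin on the bench below the middle of the handle when the rod is at its place
- reagent_bottle: bystander: amber bottle, 60 mm diameter, 125 mm high, origin at the centre of its underside
- tube_rack: bystander: clear rack 60 x 130 mm with capped test tubes, 98 mm high, origin at the centre of its underside
- boat_tile: bystander: white tile 100 x 100 mm with three spare boats, 18 mm high, origin at the centre of its underside
Not all that is in view belongs to the job. Several things have the shape of the boat; the one meant has the colours described above. There is more than one size of the rest; the one meant has the size given above.

How it is judged:
On the way, in this order (a step that is already met when the one before it is completed fails the run):
1. the push rod, lifted from its rest, pushes the boat into the tube beneath the flap (y of boat in the frame of analyser between -0.055 and 0 m and contact force between push_rod and boat above 0.05 N and value of joint flap above 0.5 rad).
2. the rod presses the boat against the stop inside with more than 4 N for 0.5 s (contact force between boat and furnace_tube above 4 N and contact force between push_rod and boat above 4 N and y of boat in the frame of analyser below -0.062 m), for 0.5 s.
3. the rod is drawn right out and the flap has shut behind the boat (value of joint flap below 0.1 rad and y of rod_tip in the frame of analyser above 0.02 m), for 0.1 s.
At the end, for the whole second after the job is handed in: the boat lies in the tube at the stop (62 mm or more behind the mouth), the flap is shut (below 0.1 rad), and the released rod lies still in both notches of its rest: within 4 mm in height, 8 mm sideways, 0.06 rad, and at most 15 mm too far to its tip or 40 mm to its handle (y of boat in the frame of analyser below -0.062 m and linear speed of each of boat, push_rod below 0.01 m/s and value of joint flap below 0.1 rad and z of push_rod in the frame of rest between 0.046 and 0.054 m and x of push_rod in the frame of rest between -0.008 and 0.008 m and y of push_rod in the frame of rest between -0.015 and 0.04 m and angle between the y axis of push_rod and the y axis of rest, either way round below 0.06 rad and y of rod_tip in the frame of rest below -0.2 m and contact force between the fingers and push_rod below 0.05 N); the robot touches nothing.
It fails at once if the brittle boat is overloaded: pressed on the stop, or pushed by the rod, with 14 N or more (contact force between boat and furnace_tube above 14 N or contact force between push_rod and boat above 14 N).
It fails at once if the rod is rammed against the analyser with 20 N or more (contact force between push_rod and analyser above 20 N).
It fails at once if the robot itself touches the boat (contact force between any of the arm, the fingers and boat above 0.3 N).
It fails at once if the bottle, the tube rack or the tile with spare boats is moved by more than 15 mm (distance of any of reagent_bottle, tube_rack, boat_tile from where it was at the start of the episode above 0.015 m).
It also fails if it takes over 61 s, if anything falls off the work surface, if the arm or the gripper's body presses on something with over 40 N, if the wrist force passes 120 N, or if a joint passes its speed limit or range.

## Working session

There is one attempt and no reset: what is moved stays moved. The work goes in short steps, Python scripts to look and compute and a tool call to move; the robot and the scene stay as the last step left them, time stands still between calls to the robot, and variables do not carry over. Pictures are saved under pics/ and viewed, at most 10 in all, crops included, and the job is handed in when it is done.

Besides the shell and the picture viewer there is one more tool, called as name(argument=value, ...), one argument or row to a line, values as JSON. send_rows: Moves the arm, as the interface text tells. Its arguments: {"type":"object","properties":{"deltas":{"type":"string"},"claw":{"type":"number"},"force":{"type":"number"}},"required":["deltas"]}

```bash
mkdir -p pics; cat > h.py <<'E'
from station import bot
import numpy as np, cv2
def shot(n,f=None):
    p=bot.read_camera(n)
    if f: cv2.imwrite('pics/'+f,p['img'][...,::-1])
    return p
def world(p,mask):
    v,u=np.nonzero(mask&(p['depth']>0)); d=p['depth'][v,u]
    c=np.c_[(u-p['cx'])/p['fx']*d,-(v-p['cy'])/p['fy']*d,-d,np.ones(len(d))]
    return (c@np.linalg.inv(p['camera_from_world']).T)[:,:3]
E
python3 - <<'E'
from h import *
o=bot.get_obs(); print(o['t'],o['eef_pos'],o['tool_rot'],o['contact_force'])
ims=[]
for n in ['scene','side']:
    p=shot(n,n+'1.png')
    for q in ['analyser','trough_end','mouth','boat','push_rod','rod_tip','rest','reagent_bottle','tube_rack','boat_tile']:
        print(n,q,[(np.round(r['xyz'],3).tolist(),round(r['confidence'],2)) for r in bot.landmark_of(p,q)[:4]])
E
```

```text
0.0 [ 0.25687103 -0.62357764  0.23832029] [-8.92049463e-04  9.80967289e-01  1.94170845e-01 -2.54250100e-04] [ 0.37653903  0.07603742 -0.33674271]
scene analyser [([0.575, -0.23, 0.002], 0.84)]
scene trough_end [([0.574, -0.117, 0.097], 0.63)]
scene mouth [([0.573, -0.233, 0.099], 0.57)]
scene boat [([0.693, -0.143, 0.005], 0.75), ([0.612, 0.004, -0.003], 0.74), ([0.573, -0.178, 0.101], 0.71), ([0.757, 0.08, -0.003], 0.25)]
scene push_rod [([0.46, 0.15, 0.056], 0.83)]
scene rod_tip [([0.446, -0.115, 0.051], 0.91)]
scene rest [([0.592, 0.337, -0.001], 0.85)]
scene reagent_bottle [([0.624, 0.398, 0.0], 0.76)]
scene tube_rack [([0.752, 0.082, -0.003], 0.77), ([0.622, 0.398, 0.0], 0.4)]
scene boat_tile [([0.449, 0.378, 0.002], 0.98)]
side analyser [([0.573, -0.226, 0.004], 0.81)]
side trough_end [([0.569, -0.116, 0.097], 0.63)]
side mouth [([0.579, -0.235, 0.102], 0.57)]
side boat [([0.572, -0.177, 0.098], 0.81), ([0.69, -0.147, 0.001], 0.73), ([0.627, 0.396, 0.0], 0.61)]
side push_rod [([0.461, 0.148, 0.051], 0.72), ([0.57, -0.114, 0.097], 0.61)]
side rod_tip [([0.445, -0.12, 0.048], 0.61)]
side rest [([0.458, 0.141, 0.003], 0.84), ([0.587, 0.337, -0.002], 0.8)]
side reagent_bottle [([0.628, 0.395, -0.002], 0.82)]
side tube_rack [([0.758, 0.084, 0.002], 0.97)]
side boat_tile [([0.445, 0.379, 0.001], 0.87)]
```

View pics/scene1.png

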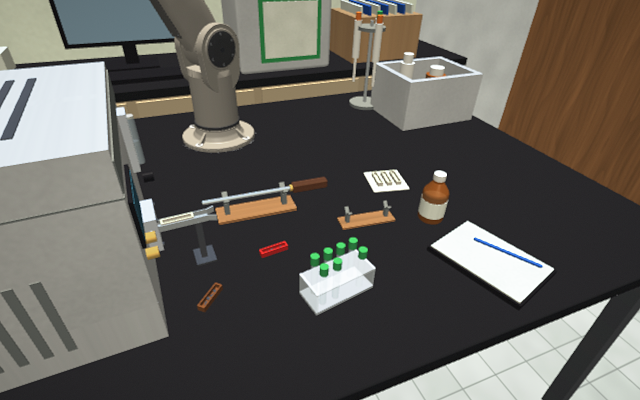

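View pics/side1.png

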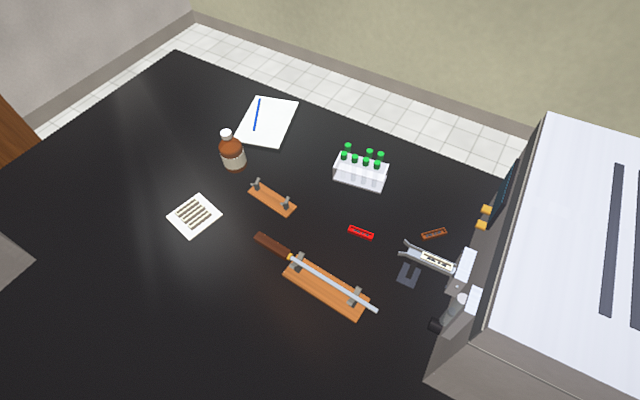

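Boat in the trough at scene (178,218), push rod on the long rest (255,195), and decoys (red/brown boats, a small rest). The analyser is on the robot's right. I'll lift over its corner and go towards the rod.

send_rows(
  deltas="0 0 -0.05 0; 0 0 -0.1 0; 0 0 -0.15 0; 0 0 -0.2 0; 0 0 -0.2 0",
  claw=1,
)

```text
t: 1.6
eef_pos: [0.2579, -0.6262, 0.4484]
tool_rot: [0.007, 0.981, 0.194, 0.002]
contact_force: [0.1, -0.6, 0.4]
gripper_width: 0.998
grasp_force: 0.0
```

send_rows(
  deltas="0.038 -0.031 0 0; 0.076 -0.062 0 0; 0.114 -0.094 0 0; 0.152 -0.125 0 0; 0.152 -0.125 0 0",
)

```text
t: 2.1
eef_pos: [0.3553, -0.4439, 0.44]
tool_rot: [-0.001, 0.98, 0.2, 0.002]
contact_force: [-0.7, -0.1, 0.5]
gripper_width: 0.997
grasp_force: 0.0
```

send_rows(
  deltas="0.035 -0.036 0 0; 0.07 -0.072 0 0; 0.105 -0.108 0 0; 0.14 -0.144 0 0; 0.174 -0.18 0 0",
)

```text
t: 2.6
eef_pos: [0.4426, -0.2168, 0.4394]
tool_rot: [0.0, 0.981, 0.194, 0.0]
contact_force: [1.1, -0.0, -0.7]
gripper_width: 0.999
grasp_force: 0.0
```

send_rows(
  deltas="0.022 -0.044 0 0; 0.045 -0.088 0 0; 0.067 -0.132 0 0; 0.09 -0.176 0 0; 0.112 -0.219 0 0",
)

```text
t: 3.1
eef_pos: [0.4623, 0.0285, 0.4395]
tool_rot: [0.0, 0.981, 0.194, 0.0]
contact_force: [0.9, 0.8, -0.1]
gripper_width: 1.002
grasp_force: 0.0
```

send_rows(
  deltas="0 0 0.03 -8.5; 0 0 0.06 -17; 0 0 0.09 -25.5; 0 0 0.12 -34; 0 0 0.14 -42.5",
)

```text
t: 3.6
eef_pos: [0.4616, 0.0263, 0.2972]
tool_rot: [-0.0, 0.842, 0.539, -0.001]
contact_force: [0.3, -0.9, 0.3]
gripper_width: 0.998
grasp_force: 0.0
```

send_rows(
  deltas="0 0 0 -8.4; 0 0 0 -16.7; 0 0 0 -25.1; 0 0 0 -25.1",
)

```text
t: 4.0
eef_pos: [0.4625, 0.0264, 0.2992]
tool_rot: [0.0, 0.707, 0.707, 0.0]
contact_force: [0.1, 0.1, 0.1]
gripper_width: 0.996
grasp_force: 0.0
```

```bash
python3 - <<'E'
from h import *
o=bot.get_obs(); print(o['t'],o['q'],o['eef_pos'],o['tool_rot'])
P={}
for n in ['side','wrist']:
    p=shot(n,n+'2.png')
    for q in ['push_rod','rest','boat','furnace_tube']:
        for r in bot.masks_of(p,q)[:2]:
            m=r['mask']; w=world(p,cv2.erode(m.astype('uint8'),np.ones((2,2)))>0)
            if len(w)<10: continue
            P[f'{n}_{q}_{r["confidence"]:.2f}']=w
            print(n,q,round(r['confidence'],2),m.sum(),'uv',np.round(np.argwhere(m).mean(0)),np.round(np.percentile(w,[2,50,98],axis=0),3).tolist())
np.savez('p.npz',**P)
# rod line: points by push_rod mask, bins along y
for k,w in P.items():
    if 'push_rod' in k:
        for y0 in np.arange(-.12,.2,.03):
            s=w[(abs(w[:,1]-y0)<.01)&(w[:,2]>.04)]
            if len(s)>5: print(k,round(y0,2),np.round(s[:,0].min(),4),np.round(np.median(s[:,0]),4),np.round(s[:,0].max(),4),'z95',round(np.percentile(s[:,2],95),4),len(s))
E
```

```text
4.0 [ 0.34943954  0.10604881 -0.57503443  1.93316182  0.0639395   1.12003192
 -0.25034144] [0.4625258  0.02644368 0.29919734] [6.12318093e-06 7.06906934e-01 7.07306569e-01 6.07817679e-05]
side push_rod 0.94 931 uv [265. 304.] [[0.446, -0.107, 0.051], [0.452, 0.1, 0.057], [0.466, 0.18, 0.064]]
side rest 0.8 2178 uv [288. 326.] [[0.423, -0.085, 0.007], [0.444, -0.0, 0.011], [0.482, 0.091, 0.059]]
side rest 0.64 474 uv [193. 263.] [[0.558, 0.221, 0.002], [0.581, 0.27, 0.008], [0.604, 0.304, 0.041]]
side boat 0.7 191 uv [261. 437.] [[0.565, -0.198, 0.103], [0.575, -0.175, 0.107], [0.58, -0.149, 0.114]]
side boat 0.6 202 uv [233. 434.] [[0.669, -0.167, 0.0], [0.694, -0.145, 0.007], [0.716, -0.125, 0.014]]
wrist push_rod 0.98 3249 uv [124. 319.] [[0.446, -0.102, 0.049], [0.455, 0.111, 0.061], [0.469, 0.186, 0.064]]
wrist rest 0.95 4661 uv [178. 318.] [[0.424, -0.069, 0.01], [0.458, 0.014, 0.011], [0.482, 0.097, 0.06]]
wrist rest 0.62 1685 uv [ 23. 418.] [[0.557, 0.178, 0.006], [0.576, 0.198, 0.009], [0.597, 0.228, 0.042]]
wrist boat 0.89 601 uv [183. 430.] [[0.598, -0.024, 0.003], [0.609, 
[... 760 characters left out ...]
.4493 0.4564 0.4671 z95 0.0636 56
wrist_push_rod_0.98 -0.12 0.4436 0.4476 0.4515 z95 0.0567 17
wrist_push_rod_0.98 -0.09 0.4438 0.448 0.4519 z95 0.0571 88
wrist_push_rod_0.98 -0.06 0.4439 0.4495 0.4546 z95 0.0569 114
wrist_push_rod_0.98 -0.03 0.4459 0.4512 0.455 z95 0.0569 106
wrist_push_rod_0.98 0.0 0.4477 0.4527 0.4565 z95 0.057 115
wrist_push_rod_0.98 0.03 0.4479 0.4542 0.4579 z95 0.0569 118
wrist_push_rod_0.98 0.06 0.4508 0.4546 0.4593 z95 0.0568 131
wrist_push_rod_0.98 0.09 0.4491 0.4566 0.4641 z95 0.0593 168
wrist_push_rod_0.98 0.12 0.4472 0.4575 0.4676 z95 0.0636 360
wrist_push_rod_0.98 0.15 0.4476 0.4587 0.4698 z95 0.0636 370
wrist_push_rod_0.98 0.18 0.4492 0.46 0.4708 z95 0.0633 378
```

View pics/wrist2.png

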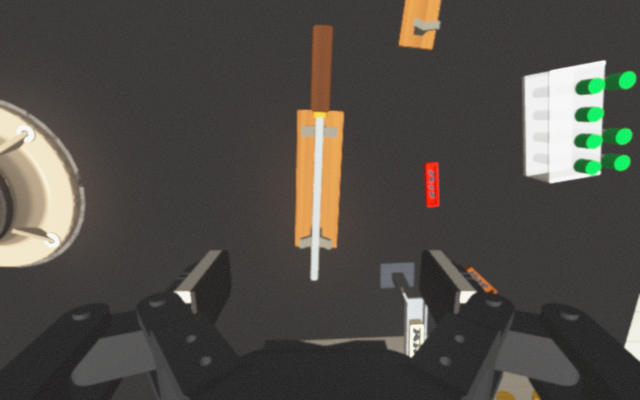

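send_rows(
  deltas="0.04 -0.002 0.02 1; 0.08 -0.003 0.045 2; 0.117 -0.0045 0.07 2.5; 0.117 -0.0045 0.11 2.5; 0.117 -0.0045 0.15 2.5",
)

```text
t: 5.0
eef_pos: [0.4582, 0.1457, 0.1486]
tool_rot: [0.0, 0.722, 0.692, 0.001]
contact_force: [1.2, 0.1, 0.0]
gripper_width: 1.0
grasp_force: 0.0
```

send_rows(
  deltas="0 0 0.04 0; 0 0 0.08 0; 0 0 0.1 0; 0 0 0.109 0; 0 0 0.109 0",
)

```text
t: 5.5
eef_pos: [0.4575, 0.1439, 0.0396]
tool_rot: [-0.0, 0.722, 0.691, -0.001]
contact_force: [-0.2, -0.1, 0.5]
gripper_width: 1.003
grasp_force: 0.0
```

send_rows(
  deltas="0 0 0 0; 0 0 0 0; 0 0 0 0; 0 0 0 0; 0 0 0 0",
  claw=0,
  force=80,
)

```text
t: 6.0
eef_pos: [0.4585, 0.1439, 0.0409]
tool_rot: [0.0, 0.722, 0.691, 0.001]
contact_force: [-0.7, 0.7, 3.3]
gripper_width: 0.245
grasp_force: 79.3
```

send_rows(
  deltas="0 0 0 0; 0 0 0 0; 0 0 0 0; 0 0 0 0",
)

```text
t: 6.4
eef_pos: [0.4584, 0.1439, 0.0406]
tool_rot: [0.0, 0.722, 0.691, 0.0]
contact_force: [1.6, -1.3, 4.5]
gripper_width: 0.241
grasp_force: 79.5
```

send_rows(
  deltas="0 0 -0.02 0; 0 0 -0.05 0; 0 0 -0.08 0; 0 0 -0.105 0; 0 0 -0.12 0",
)

```text
t: 6.9
eef_pos: [0.458, 0.1442, 0.1617]
tool_rot: [0.0, 0.722, 0.691, 0.001]
contact_force: [0.6, -0.2, -0.5]
gripper_width: 0.245
grasp_force: 78.8
```

send_rows(
  deltas="0.012 0.035 0 -0.8; 0.025 0.07 0 -1.6; 0.035 0.1 0 -2.5; 0.04 0.113 0 -2.5; 0.04 0.113 0 -2.5",
)

```text
t: 7.4
eef_pos: [0.5735, 0.1795, 0.1594]
tool_rot: [-0.001, 0.707, 0.707, 0.0]
contact_force: [0.4, -0.2, -0.3]
gripper_width: 0.24
grasp_force: 78.8
```

```bash
python3 - <<'E'
from h import *
o=bot.get_obs(); print(o['t'],o['q'],o['eef_pos'],o['tool_rot'],o['contact_force'],o['torque'])
P={}
for n in ['side','scene','wrist']:
    p=shot(n,n+'3.png')
    a=world(p,p['depth']>0); P[n]=a
    for q in ['trough_end','mouth','rod_tip','push_rod','boat']:
        print(n,q,[(np.round(r['xyz'],4).tolist(),round(r['confidence'],2)) for r in bot.landmark_of(p,q)[:3]])
    for r in bot.masks_of(p,'push_rod')[:1]: P[n+'rod']=world(p,r['mask'])
    w=P[n+'rod']
    for y0 in np.arange(-.09,.12,.03):
        s=w[(abs(w[:,1]-y0)<.01)&(w[:,2]>.14)&(w[:,2]<.2)]
        if len(s)>5: print(' rod',round(y0,2),np.round(np.percentile(s[:,0],[2,50,98]),4),np.round(np.percentile(s[:,2],[50,95]),4),len(s))
    for y0 in np.arange(-.2,-.1,.015):
        s=a[(abs(a[:,1]-y0)<.006)&(abs(a[:,0]-.573)<.025)&(a[:,2]>.09)&(a[:,2]<.12)]
        if len(s)>8: print(' tr',round(y0,3),len(s),'x',np.round(np.percentile(s[:,0],[2,50,98]),4),'z',np.round(np.percentile(s[:,2],[3,50,97]),4))
np.savez('p3.npz',**P)
E
```

```text
7.4 [ 0.04001045  0.51006365 -0.59418114  1.78086801  0.33970936  0.95488082
 -0.69489682] [0.57351929 0.17949925 0.1593639 ] [-6.99359340e-04  7.07350072e-01  7.06863054e-01  1.00016071e-04] [ 0.44628097 -0.17898391 -0.29397599] [0.03615009 0.0715238  0.03292642]
side trough_end [([0.5684, -0.1152, 0.0988], 0.71)]
side mouth [([0.5762, -0.2357, 0.0997], 0.61), ([0.6252, 0.3931, 0.0016], 0.33)]
side rod_tip [([0.5715, -0.085, 0.1656], 0.92), ([0.5716, -0.2278, 0.0033], 0.55)]
side push_rod [([0.5725, 0.1803, 0.168], 0.78), ([0.57, -0.0797, 0.1668], 0.7), ([0.7565, 0.0827, 0.0014], 0.58)]
side boat [([0.5742, -0.1772, 0.0972], 0.62), ([0.607, 0.0025, -0.001], 0.53), ([0.6924, -0.147, 0.0028], 0.48)]
 rod -0.06 [0.5694 0.5723 0.5776] [0.1721 0.1739] 57
 rod -0.03 [0.5692 0.5723 0.5779] [0.1721 0.174 ] 53
 rod 0.0 [0.5691 0.572  0.5768] [0.1721 0.1745] 51
 rod 0.03 [0.5688 0.572  0.5767] [0.1725 0.1744] 47
 rod 0.06 [0.5689 0.5724 0.5782] [0.1724 0.1739] 47
 rod 0.09 [0.5695 0.5724 0.5771] [0.1725 0.1747] 40
 tr -0.2 91 x [0.5622 0.5715 0.5855] z [0.0987 0.1089 0.1135]
 tr -0.185 91 x [
[... 1000 characters left out ...]
86] [0.1721 0.1748] 48
 rod 0.09 [0.5701 0.5761 0.5786] [0.1719 0.1745] 46
 tr -0.2 81 x [0.5626 0.5834 0.5864] z [0.0978 0.1081 0.1126]
 tr -0.185 82 x [0.5646 0.5817 0.5861] z [0.0975 0.1083 0.1131]
 tr -0.17 82 x [0.564  0.5805 0.5852] z [0.098  0.108  0.1127]
 tr -0.155 81 x [0.5628 0.5809 0.5847] z [0.0982 0.1087 0.1122]
 tr -0.14 83 x [0.5597 0.5789 0.584 ] z [0.0917 0.1046 0.1121]
 tr -0.125 76 x [0.5586 0.5658 0.5831] z [0.0989 0.1041 0.1109]
 tr -0.11 74 x [0.5542 0.5797 0.5861] z [0.0969 0.1046 0.1103]
wrist trough_end []
wrist mouth []
wrist rod_tip []
wrist push_rod [([0.5734, 0.1794, 0.1676], 0.75)]
wrist boat [([0.7576, 0.0826, -0.0031], 0.72), ([0.6055, 0.0031, 0.0007], 0.54)]
```

View pics/wrist3.png

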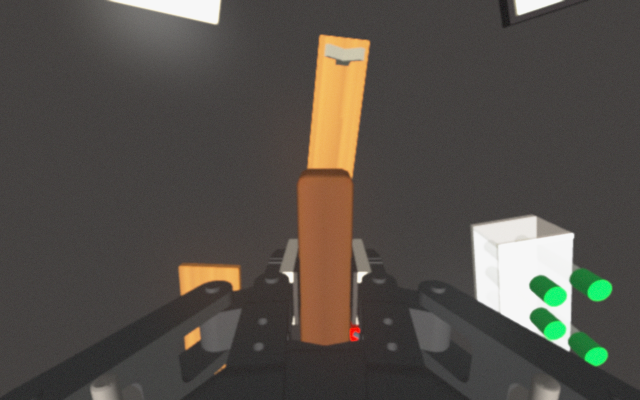

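```bash
python3 - <<'E'
import numpy as np
d=np.load('p3.npz')
for n in ['side','scene']:
    a=d[n]; a=a[(abs(a[:,0]-.573)<.03)&(a[:,2]>.095)&(a[:,2]<.118)]
    ys=np.arange(-.205,-.119,.005); L=[];R=[];T=[]
    for y in ys:
        s=a[abs(a[:,1]-y)<.004]; L.append(np.percentile(s[:,0],3));R.append(np.percentile(s[:,0],97)); T.append(np.percentile(s[:,2],97))
    for q in (np.array(L),np.array(R),(np.array(L)+R)/2):
        c=np.polyfit(ys,q,1); print(n,'slope deg',np.degrees(c[0]).round(2),'x@-.125',np.polyval(c,-.125).round(4),'x@-.2',np.polyval(c,-.2).round(4),'res',np.std(q-np.polyval(c,ys)).round(4))
    print('top',np.round(np.median(T),4))
    # housing front face
    b=d[n]; b=b[(b[:,2]>.2)&(b[:,2]<.34)&(b[:,0]>.4)&(b[:,0]<.75)&(abs(b[:,1]+.23)<.03)]
    if len(b)>50:
        xs=np.arange(.42,.74,.02); f=[np.median(b[abs(b[:,0]-x)<.01][:,1]) if (abs(b[:,0]-x)<.01).sum()>5 else np.nan for x in xs]; print(n,'face',np.round(f,4))
E
```

```text
side slope deg -2.36 x@-.125 0.5591 x@-.2 0.5622 res 0.0001
side slope deg -5.62 x@-.125 0.5802 x@-.2 0.5876 res 0.0031
side slope deg -3.99 x@-.125 0.5697 x@-.2 0.5749 res 0.0016
top 0.1132
side face [-0.2352 -0.2227 -0.2331 -0.2331 -0.2334 -0.2325 -0.2315 -0.2306 -0.2296
 -0.2287 -0.2276 -0.2244 -0.2232 -0.2227 -0.2216 -0.2206]
scene slope deg -5.17 x@-.125 0.5593 x@-.2 0.566 res 0.0012
scene slope deg -3.11 x@-.125 0.5831 x@-.2 0.5871 res 0.0009
scene slope deg -4.14 x@-.125 0.5712 x@-.2 0.5766 res 0.0005
top 0.1125
scene face [-0.2369 -0.2181 -0.2265 -0.2356 -0.2347 -0.2337 -0.2328 -0.2317 -0.2297
 -0.2285 -0.2276 -0.2259 -0.225  -0.224  -0.2229 -0.2218]
```

send_rows(
  deltas="0 -0.006 0.02 -0.9; 0 -0.012 0.04 -1.8; 0 -0.0177 0.055 -2.7; 0 -0.0177 0.0605 -2.7; 0 -0.0177 0.0605 -2.7",
)

```text
t: 8.95
eef_pos: [0.5547, 0.1788, 0.0993]
tool_rot: [-0.0, 0.69, 0.723, -0.0]
contact_force: [0.3, -0.0, -0.4]
gripper_width: 0.24
grasp_force: 78.8
```

```bash
python3 - <<'E'
from h import *
o=bot.get_obs(); print(o['t'],o['eef_pos'],o['tool_rot'],o['contact_force'])
for n in ['side','scene']:
    p=shot(n,n+'4.png'); a=world(p,p['depth']>0)
    a=a[(abs(a[:,0]-.568)<.03)&(a[:,2]>.095)&(a[:,2]<.12)]
    print(n,[(np.round(r['xyz'],4).tolist(),round(r['confidence'],2)) for r in bot.landmark_of(p,'rod_tip')[:1]])
    for y0 in np.arange(-.2,.08,.02):
        s=a[abs(a[:,1]-y0)<.005]
        if len(s)>5: m=np.percentile(s[:,0],[3,97]);print(round(y0,2),np.round(m,4),'mid',m.mean().round(4),'z',np.round(np.percentile(s[:,2],[50,95]),4))
im=cv2.imread('pics/side4.png')[200:320,360:520]; im2=cv2.imread('pics/scene4.png')[160:280,120:280]
cv2.imwrite('pics/c4.png',cv2.resize(np.hstack([im,im2]),(800,300),interpolation=cv2.INTER_CUBIC))
E
```

```text
8.95 [0.55467845 0.17879312 0.09931205] [-2.66175889e-04  6.90410044e-01  7.23418062e-01 -4.56048298e-04] [ 0.26893067 -0.01780709 -0.41893215]
side [([0.5649, -0.0813, 0.1065], 0.98)]
-0.2 [0.5624 0.5851] mid 0.5737 z [0.1094 0.1131]
-0.18 [0.5616 0.5839] mid 0.5727 z [0.1084 0.1135]
-0.16 [0.5607 0.5827] mid 0.5717 z [0.1087 0.1126]
-0.14 [0.5593 0.5821] mid 0.5707 z [0.1048 0.1127]
-0.12 [0.559  0.5815] mid 0.5702 z [0.1025 0.1109]
-0.1 [0.553  0.5852] mid 0.5691 z [0.1073 0.1113]
-0.08 [0.563  0.5698] mid 0.5664 z [0.1125 0.114 ]
-0.06 [0.5625 0.571 ] mid 0.5668 z [0.1114 0.1139]
-0.04 [0.5615 0.569 ] mid 0.5652 z [0.1127 0.1145]
-0.02 [0.5599 0.5689] mid 0.5644 z [0.113  0.1141]
-0.0 [0.5587 0.5677] mid 0.5632 z [0.1128 0.1149]
0.02 [0.558  0.5666] mid 0.5623 z [0.1125 0.1143]
0.04 [0.5572 0.5661] mid 0.5617 z [0.1116 0.115 ]
0.06 [0.5565 0.5651] mid 0.5608 z [0.112  0.1145]
0.08 [0.5554 0.5638] mid 0.5596 z [0.1126 0.1142]
scene [([0.5673, -0.085, 0.1139], 0.84)]
-0.2 [0.5646 0.5868] mid 0.5757 z [0.109  0.1124]
-0.18 [0.566  0.5854] mid 0.5757 z [0.1083 0.1124]
-0.16 [0.5646 0.5846] mid 0.5746 z [0.1085 0.1127]
-0.14 [0.5593 0.5835] mid 0.5714 z [0.1056 0.1113]
-0.12 [0.5591 0.5825] mid 0.5708 z [0.1042 0.1108]
-0.1 [0.5531 0.586 ] mid 0.5696 z [0.1039 0.1099]
-0.08 [0.567  0.5736] mid 0.5703 z [0.1118 0.1143]
-0.06 [0.5649 0.5724] mid 0.5686 z [0.1118 0.1148]
-0.04 [0.5644 0.5723] mid 0.5684 z [0.112  0.1144]
-0.02 [0.5644 0.5714] mid 0.5679 z [0.1117 0.1145]
-0.0 [0.5635 0.5703] mid 0.5669 z [0.112  0.1144]
0.02 [0.5634 0.57  ] mid 0.5667 z [0.112  0.1148]
0.04 [0.5617 0.5686] mid 0.5651 z [0.1123 0.1141]
0.06 [0.561  0.5683] mid 0.5647 z [0.1121 0.1149]
0.08 [0.5602 0.5667] mid 0.5634 z [0.1108 0.1142]
```

View pics/c4.png

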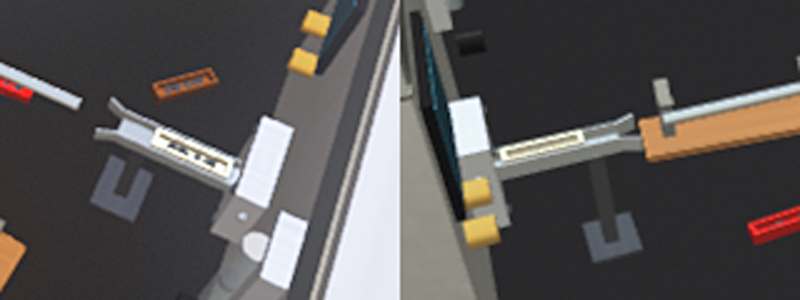

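Rod tip (side crop ~(78,103)) lines up with the trough mouth (~(115,120)). Rod and trough lines match within 1 mm, so I'm inserting.

send_rows(
  deltas="-0.008 0 -0.0005 0; -0.018 0 -0.0005 0; -0.028 0 -0.0005 0; -0.038 0 -0.0005 0; -0.045 0 -0.0005 0",
)

```text
t: 9.65
eef_pos: [0.5571, 0.1321, 0.1002]
tool_rot: [0.0, 0.691, 0.723, -0.0]
contact_force: [0.2, 0.7, -0.5]
gripper_width: 0.24
grasp_force: 78.8
```

send_rows(
  deltas="-0.003 0 0 0; -0.006 0 0 0; -0.009 0 0 0; -0.012 0 0 0; -0.015 0 0 0",
)

```text
t: 10.15
eef_pos: [0.5576, 0.119, 0.1003]
tool_rot: [-0.0, 0.69, 0.724, 0.0]
contact_force: [0.2, 0.2, -0.3]
gripper_width: 0.24
grasp_force: 78.8
```

send_rows(
  deltas="-0.003 0 0 0; -0.006 0 0 0; -0.009 0 0 0; -0.012 0 0 0; -0.015 0 0 0",
)

```text
t: 10.65
eef_pos: [0.5584, 0.1038, 0.1003]
tool_rot: [-0.0, 0.69, 0.723, 0.0]
contact_force: [0.2, 0.7, -1.3]
gripper_width: 0.242
grasp_force: 78.8
```

```bash
python3 - <<'E'
from h import *
o=bot.get_obs(); print(o['eef_pos'],o['contact_force'],o['torque'])
p=shot('side','side5.png');q=shot('scene','scene5.png')
im=cv2.imread('pics/side5.png')[200:320,360:520]; im2=cv2.imread('pics/scene5.png')[160:280,120:280]
cv2.imwrite('pics/c5.png',cv2.resize(np.hstack([im,im2]),(800,300),interpolation=cv2.INTER_CUBIC))
E
```

```text
[0.55841515 0.10375202 0.10031158] [ 0.17510208  0.69694727 -1.31331171] [0.12606034 0.01800192 0.0310215 ]
```

View pics/c5.png

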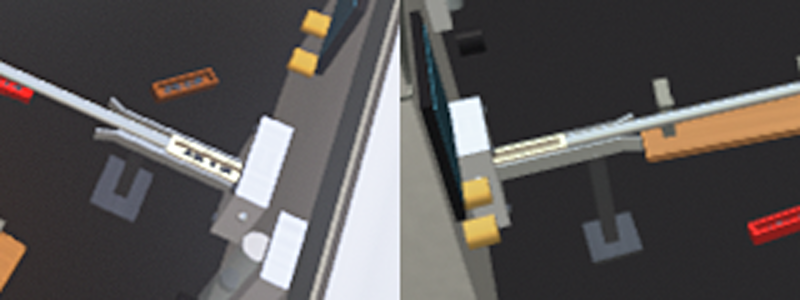

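The boat is moving cleanly with the rod. Continuing through the flap.

send_rows(
  deltas="-0.003 0 0 0; -0.006 0 0 0; -0.009 0 0 0; -0.012 0 0 0; -0.015 0 0 0",
)

```text
t: 11.25
eef_pos: [0.5591, 0.0894, 0.1004]
tool_rot: [-0.0, 0.69, 0.724, 0.0]
contact_force: [-0.4, 3.4, 0.3]
gripper_width: 0.247
grasp_force: 78.8
```

send_rows(
  deltas="-0.003 0 0 0; -0.006 0 0 0; -0.009 0 0 0; -0.012 0 0 0; -0.015 0 0 0",
)

```text
t: 11.75
eef_pos: [0.5598, 0.0735, 0.1003]
tool_rot: [0.0, 0.69, 0.723, -0.0]
contact_force: [-0.0, 2.2, -1.3]
gripper_width: 0.242
grasp_force: 78.8
```

send_rows(
  deltas="-0.004 0 0 0; -0.008 0 0 0; -0.012 0 0 0; -0.016 0 0 0; -0.02 0 0 0",
)

```text
t: 12.25
eef_pos: [0.5607, 0.0536, 0.1003]
tool_rot: [0.0, 0.69, 0.723, -0.0]
contact_force: [-0.5, 1.7, -1.0]
gripper_width: 0.241
grasp_force: 78.8
```

send_rows(
  deltas="-0.004 0 0 0; -0.008 0 0 0; -0.012 0 0 0; -0.016 0 0 0; -0.02 0 0 0",
)

```text
t: 12.75
eef_pos: [0.5617, 0.0337, 0.1003]
tool_rot: [0.0, 0.69, 0.724, 0.0]
contact_force: [0.1, 1.6, -0.5]
gripper_width: 0.247
grasp_force: 78.8
```

send_rows(
  deltas="-0.004 0 0 0; -0.008 0 0 0; -0.012 0 0 0; -0.016 0 0 0; -0.02 0 0 0",
)

```text
t: 13.25
eef_pos: [0.5625, 0.0136, 0.1002]
tool_rot: [-0.0, 0.69, 0.723, -0.0]
contact_force: [-0.1, 0.9, -2.1]
gripper_width: 0.241
grasp_force: 78.7
```

```bash
python3 - <<'E'
from h import *
for i in range(5):
    o=bot.get_obs(); print(o['t'],o['eef_pos'].round(4),o['contact_force'].round(2),o['torque'].round(2))
    p=bot.read_camera('side')
E
```

```text
13.25 [0.5625 0.0136 0.1002] [-0.1   0.91 -2.11] [0.62 0.02 0.04]
13.3 [0.5625 0.0125 0.1001] [ 0.12  0.03 -1.81] [ 0.45 -0.04  0.09]
13.35 [0.5625 0.0127 0.1001] [ 0.5  -1.38 -2.2 ] [0.45 0.01 0.07]
13.4 [0.5625 0.013  0.1001] [ 0.33 -1.03 -3.58] [ 0.49 -0.    0.  ]
13.45 [0.5624 0.0132 0.1   ] [-0.22 -1.22 -3.54] [ 0.42 -0.04  0.01]
```

send_rows(
  deltas="-0.002 0 0 0; -0.004 0 0 0; -0.006 0 0 0; -0.008 0 0 0; -0.009 0 0 0",
)

```text
t: 14.0
eef_pos: [0.5631, 0.005, 0.1004]
tool_rot: [0.0, 0.69, 0.724, 0.0]
contact_force: [0.7, 0.7, -1.9]
gripper_width: 0.241
grasp_force: 78.6
```

send_rows(
  deltas="-0.001 0 0 0; -0.002 0 0 0; -0.003 0 0 0; -0.004 0 0 0; -0.004 0 0 0",
)

```text
t: 14.5
eef_pos: [0.5632, 0.0008, 0.1003]
tool_rot: [0.0, 0.69, 0.723, -0.0]
contact_force: [0.8, -0.2, -1.9]
gripper_width: 0.244
grasp_force: 78.6
```

send_rows(
  deltas="-0.0005 0 0 0; -0.001 0 0 0; -0.001 0 0 0",
)

```text
t: 14.8
eef_pos: [0.5633, 0.0, 0.1003]
tool_rot: [0.0, 0.69, 0.723, -0.0]
contact_force: [0.1, 0.9, -2.5]
gripper_width: 0.246
grasp_force: 78.6
```

send_rows(
  deltas="-0.0005 0 0 0; -0.001 0 0 0; -0.001 0 0 0",
)

```text
t: 15.1
eef_pos: [0.5634, -0.001, 0.1003]
tool_rot: [0.0, 0.69, 0.724, -0.0]
contact_force: [-0.6, 1.2, -2.5]
gripper_width: 0.243
grasp_force: 78.6
```

send_rows(
  deltas="-0.0005 0 0 0; -0.001 0 0 0; -0.001 0 0 0",
)

```text
t: 15.4
eef_pos: [0.5634, -0.0021, 0.1003]
tool_rot: [0.0, 0.69, 0.723, -0.0]
contact_force: [-0.7, 1.5, -2.2]
gripper_width: 0.245
grasp_force: 78.6
```

send_rows(
  deltas="-0.0005 0 0 0; -0.001 0 0 0; -0.001 0 0 0",
)

```text
t: 15.7
eef_pos: [0.5634, -0.003, 0.1003]
tool_rot: [0.0, 0.69, 0.724, -0.0]
contact_force: [-0.1, 0.5, -2.1]
gripper_width: 0.242
grasp_force: 78.6
```

send_rows(
  deltas="-0.0005 0 0 0; -0.001 0 0 0; -0.001 0 0 0",
)

```text
t: 16.0
eef_pos: [0.5634, -0.0041, 0.1003]
tool_rot: [0.0, 0.69, 0.723, -0.0]
contact_force: [0.1, 0.0, -2.7]
gripper_width: 0.243
grasp_force: 78.6
```

send_rows(
  deltas="-0.0005 0 0 0; -0.001 0 0 0; -0.001 0 0 0",
)

```text
t: 16.3
eef_pos: [0.5635, -0.005, 0.1003]
tool_rot: [0.0, 0.69, 0.723, -0.0]
contact_force: [0.2, 1.1, -1.6]
gripper_width: 0.238
grasp_force: 78.6
```

send_rows(
  deltas="-0.0005 0 0 0; -0.001 0 0 0; -0.001 0 0 0",
)

```text
t: 16.6
eef_pos: [0.5636, -0.006, 0.1003]
tool_rot: [0.0, 0.69, 0.723, 0.0]
contact_force: [0.4, 0.5, -2.0]
gripper_width: 0.245
grasp_force: 78.6
```

send_rows(
  deltas="-0.0005 0 0 0; -0.001 0 0 0; -0.001 0 0 0",
)

```text
t: 16.9
eef_pos: [0.5636, -0.0071, 0.1003]
tool_rot: [0.0, 0.69, 0.723, -0.0]
contact_force: [0.7, 0.4, -2.5]
gripper_width: 0.243
grasp_force: 78.6
```

send_rows(
  deltas="-0.0005 0 0 0; -0.001 0 0 0; -0.001 0 0 0",
)

```text
t: 17.2
eef_pos: [0.5636, -0.008, 0.1003]
tool_rot: [0.0, 0.69, 0.723, -0.0]
contact_force: [0.0, 1.1, -2.7]
gripper_width: 0.24
grasp_force: 78.6
```

send_rows(
  deltas="-0.0005 0 0 0; -0.001 0 0 0; -0.001 0 0 0",
)

```text
t: 17.5
eef_pos: [0.5637, -0.009, 0.1003]
tool_rot: [0.0, 0.69, 0.723, -0.0]
contact_force: [-0.5, 0.6, -2.5]
gripper_width: 0.244
grasp_force: 78.6
```

send_rows(
  deltas="-0.0005 0 0 0; -0.001 0 0 0; -0.001 0 0 0",
)

```text
t: 17.8
eef_pos: [0.5637, -0.01, 0.1003]
tool_rot: [0.0, 0.69, 0.723, -0.0]
contact_force: [0.6, 1.3, -2.4]
gripper_width: 0.242
grasp_force: 78.6
```

send_rows(
  deltas="-0.0005 0 0 0; -0.001 0 0 0; -0.001 0 0 0",
)

```text
t: 18.1
eef_pos: [0.5638, -0.011, 0.1003]
tool_rot: [0.0, 0.69, 0.723, -0.0]
contact_force: [0.5, 1.3, -2.6]
gripper_width: 0.246
grasp_force: 78.6
```

send_rows(
  deltas="-0.0005 0 0 0; -0.001 0 0 0; -0.001 0 0 0",
)

```text
t: 18.4
eef_pos: [0.5638, -0.0119, 0.1003]
tool_rot: [-0.0, 0.69, 0.723, 0.0]
contact_force: [0.1, 1.4, -2.8]
gripper_width: 0.241
grasp_force: 78.6
```

send_rows(
  deltas="-0.0005 0 0 0; -0.001 0 0 0; -0.001 0 0 0",
)

```text
t: 18.7
eef_pos: [0.5638, -0.012, 0.1004]
tool_rot: [-0.0, 0.69, 0.724, 0.0]
contact_force: [-1.4, 5.0, -2.5]
gripper_width: 0.237
grasp_force: 78.6
```

Stop met: force rose and the TCP stalled. Press a little more.

send_rows(
  deltas="-0.0002 0 0 0; -0.0003 0 0 0; -0.0003 0 0 0",
)

```text
t: 19.0
eef_pos: [0.5638, -0.012, 0.1004]
tool_rot: [-0.0, 0.69, 0.724, 0.0]
contact_force: [-0.3, 4.9, -1.9]
gripper_width: 0.245
grasp_force: 78.6
```

```bash
python3 - <<'E'
from h import *
for i in range(4):
    o=bot.get_obs(); print(o['t'],o['eef_pos'].round(4),o['contact_force'].round(2),o['torque'].round(2))
    p=bot.read_camera('side')
E
```

```text
19.0 [ 0.5638 -0.012   0.1004] [-0.28  4.89 -1.88] [ 1.46  0.13 -0.07]
19.05 [ 0.5639 -0.012   0.1004] [-0.39  5.82 -2.36] [ 1.46  0.19 -0.04]
19.1 [ 0.5638 -0.012   0.1004] [ 0.78  6.61 -2.58] [ 1.44  0.12 -0.06]
19.15 [ 0.5638 -0.012   0.1004] [-0.22  5.18 -2.76] [ 1.43  0.14 -0.1 ]
```

send_rows(
  deltas="-0.0002 0 0 0; -0.0003 0 0 0; -0.0003 0 0 0",
)

```text
t: 19.5
eef_pos: [0.5639, -0.012, 0.1004]
tool_rot: [-0.0, 0.69, 0.724, 0.001]
contact_force: [-0.3, 7.3, -1.6]
gripper_width: 0.243
grasp_force: 78.6
```

```bash
python3 - <<'E'
from h import *
for i in range(6):
    o=bot.get_obs(); print(o['t'],o['eef_pos'].round(4),o['contact_force'].round(2),o['torque'].round(2))
    p=bot.read_camera('side')
E
```

```text
19.5 [ 0.5639 -0.012   0.1004] [-0.34  7.3  -1.59] [ 1.58  0.16 -0.11]
19.55 [ 0.5638 -0.012   0.1004] [-0.81  6.34 -1.88] [ 1.59  0.19 -0.08]
19.6 [ 0.5639 -0.012   0.1004] [-1.88  6.33 -1.57] [ 1.59  0.14 -0.1 ]
19.65 [ 0.5638 -0.012   0.1004] [-0.64  6.14 -2.38] [ 1.6   0.17 -0.16]
19.7 [ 0.5638 -0.012   0.1004] [-1.21  6.54 -1.05] [ 1.62  0.22 -0.12]
19.75 [ 0.5639 -0.012   0.1004] [-0.93  5.17 -1.33] [ 1.6   0.14 -0.08]
```

send_rows(
  deltas="-0.0002 0 0 0; -0.0004 0 0 0; -0.0006 0 0 0; -0.0006 0 0 0; -0.0006 0 0 0",
)

```text
t: 20.3
eef_pos: [0.5638, -0.012, 0.1004]
tool_rot: [-0.001, 0.69, 0.724, 0.001]
contact_force: [-0.3, 7.5, -1.8]
gripper_width: 0.245
grasp_force: 78.6
```

```bash
python3 - <<'E'
from h import *
F=[]
for i in range(16):
    o=bot.get_obs(); F.append(np.r_[o['contact_force'],o['torque']])
    p=bot.read_camera('side')
print(o['t'],o['eef_pos'],np.mean(F,0).round(2),np.array(F)[:,1].round(1))
E
```

```text
21.05 [ 0.56385036 -0.01203196  0.10041942] [-0.9   7.56 -1.86  1.83  0.22 -0.14] [7.5 7.6 7.3 7.9 8.5 7.8 7.8 7.7 6.8 7.9 8.3 7.6 7.  7.2 7.2 6.8]
```

send_rows(
  deltas="-0.0002 0 0 0; -0.0003 0 0 0; -0.0003 0 0 0; -0.0003 0 0 0; -0.0003 0 0 0",
)

```text
t: 21.6
eef_pos: [0.5638, -0.012, 0.1004]
tool_rot: [-0.001, 0.69, 0.724, 0.001]
contact_force: [-0.8, 7.8, -2.1]
gripper_width: 0.247
grasp_force: 78.6
```

send_rows(
  deltas="0 0 0 0; 0 0 0 0; 0 0 0 0; 0 0 0 0; 0 0 0 0",
)

```text
t: 22.1
eef_pos: [0.5638, -0.0121, 0.1005]
tool_rot: [-0.001, 0.69, 0.724, 0.001]
contact_force: [-1.2, 8.0, -1.0]
gripper_width: 0.24
grasp_force: 78.6
```

send_rows(
  deltas="0.002 0 0 0; 0.005 0 0 0; 0.01 0 0 0; 0.02 0 0 0; 0.03 0 0 0",
)

```text
t: 22.6
eef_pos: [0.5624, 0.0158, 0.1002]
tool_rot: [0.0, 0.691, 0.723, -0.0]
contact_force: [-0.1, -1.4, -3.0]
gripper_width: 0.243
grasp_force: 78.4
```

send_rows(
  deltas="0.01 0 0 0; 0.02 0 0 0; 0.03 0 0 0; 0.04 0 0 0; 0.05 0 0 0",
)

```text
t: 23.1
eef_pos: [0.5604, 0.0665, 0.1006]
tool_rot: [0.0, 0.69, 0.724, 0.0]
contact_force: [-0.4, -0.7, -0.8]
gripper_width: 0.244
grasp_force: 78.8
```

send_rows(
  deltas="0.01 0 0 0; 0.02 0 0 0; 0.03 0 0 0; 0.04 0 0 0; 0.05 0 0 0",
)

```text
t: 23.6
eef_pos: [0.5578, 0.1163, 0.1003]
tool_rot: [0.0, 0.69, 0.723, -0.0]
contact_force: [0.3, -0.0, -1.1]
gripper_width: 0.243
grasp_force: 78.8
```

send_rows(
  deltas="0.015 0 0 0; 0.03 0 0 0; 0.045 0 0 0; 0.06 0 0 0; 0.063 0 0 0",
)

```text
t: 24.1
eef_pos: [0.5544, 0.1816, 0.1006]
tool_rot: [-0.0, 0.689, 0.725, 0.001]
contact_force: [-1.0, 0.2, -1.8]
gripper_width: 0.24
grasp_force: 78.8
```

```bash
python3 - <<'E'
from h import *
o=bot.get_obs(); print(o['t'],o['eef_pos'],o['tool_rot'],o['contact_force'],o['torque'])
p=shot('side','side6.png');q=shot('scene','scene6.png')
for n,c in (('side',p),('scene',q)):
    print([(np.round(r['xyz'],4).tolist(),round(r['confidence'],2)) for r in bot.landmark_of(c,'rod_tip')[:1]])
    r=bot.masks_of(c,'push_rod')[0]; w=world(c,r['mask'])
    for y0 in np.arange(-.09,.12,.03):
        s=w[(abs(w[:,1]-y0)<.01)&(w[:,2]>.08)&(w[:,2]<.14)]
        if len(s)>5: print(' rod',round(y0,2),np.round(np.percentile(s[:,0],[2,98]).mean(),4),np.round(np.percentile(s[:,2],[50,95]),4),len(s))
im=cv2.imread('pics/side6.png')[200:320,360:520]; im2=cv2.imread('pics/scene6.png')[160:280,120:280]
cv2.imwrite('pics/c6.png',cv2.resize(np.hstack([im,im2]),(800,300),interpolation=cv2.INTER_CUBIC))
E
```

```text
24.1 [0.55444224 0.18164885 0.10055192] [-4.62591051e-04  6.89127437e-01  7.24639672e-01  7.11856363e-04] [-0.99792975  0.15253685 -1.75148039] [ 0.09933527  0.02033066 -0.00518756]
[([0.5673, -0.0777, 0.1056], 0.65)]
 rod -0.06 0.5671 [0.1128 0.1164] 50
 rod -0.03 0.5657 [0.1132 0.1154] 49
 rod 0.0 0.5636 [0.1135 0.1153] 47
 rod 0.03 0.5619 [0.1139 0.116 ] 37
 rod 0.06 0.5609 [0.1137 0.1154] 43
 rod 0.09 0.5592 [0.1136 0.1161] 41
[([0.5674, -0.0818, 0.1091], 0.61)]
 rod -0.06 0.57 [0.1118 0.1146] 44
 rod -0.03 0.5682 [0.1126 0.1142] 42
 rod 0.0 0.5661 [0.1117 0.1143] 42
 rod 0.03 0.5656 [0.1127 0.1145] 35
 rod 0.06 0.5635 [0.1115 0.1144] 40
 rod 0.09 0.562 [0.1122 0.1148] 40
```

View pics/c6.png

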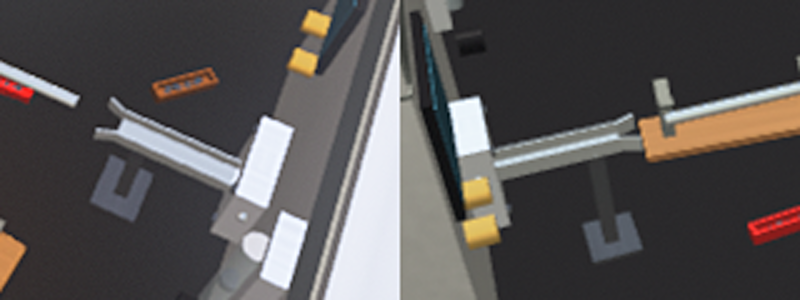

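The trough is empty, the boat is inside and the inlet is clear (side crop ~(240,170)). Returning the rod.

send_rows(
  deltas="0 0 -0.02 0; 0 0 -0.04 0; 0 0 -0.06 0; 0 0 -0.06 0",
)

```text
t: 24.8
eef_pos: [0.5567, 0.1784, 0.1629]
tool_rot: [0.001, 0.691, 0.723, 0.002]
contact_force: [0.2, 0.4, -0.4]
gripper_width: 0.244
grasp_force: 78.8
```

send_rows(
  deltas="-0.009 -0.028 0 1.5; -0.018 -0.056 0 3; -0.027 -0.083 0 4.5; -0.033 -0.098 0 5.3; -0.033 -0.098 0 5.3",
)

```text
t: 25.3
eef_pos: [0.4562, 0.1388, 0.1594]
tool_rot: [0.0, 0.723, 0.69, -0.002]
contact_force: [0.7, 1.0, -1.0]
gripper_width: 0.242
grasp_force: 78.8
```

send_rows(
  deltas="0 0 0.03 0; 0 0 0.06 0; 0 0 0.08 0; 0 0 0.08 0",
)

```text
t: 25.7
eef_pos: [0.4573, 0.1402, 0.0776]
tool_rot: [-0.001, 0.723, 0.691, -0.002]
contact_force: [0.4, -0.7, -0.8]
gripper_width: 0.244
grasp_force: 78.8
```

```bash
python3 - <<'E'
from h import *
o=bot.get_obs(); print(o['t'],o['eef_pos'],o['tool_rot'],o['contact_force'])
for n in ('side','scene'):
    c=shot(n,n+'7.png')
    r=bot.masks_of(c,'push_rod')[0]; w=world(c,r['mask'])
    print(n,[(np.round(r['xyz'],4).tolist(),round(r['confidence'],2)) for r in bot.landmark_of(c,'rod_tip')[:1]])
    for y0 in np.arange(-.09,.1,.03):
        s=w[(abs(w[:,1]-y0)<.01)&(w[:,2]>.07)&(w[:,2]<.14)]
        if len(s)>5: print(' rod',round(y0,2),np.round(np.percentile(s[:,0],[2,98]).mean(),4),np.round(np.percentile(s[:,2],[50,95]),4),len(s))
E
```

```text
25.7 [0.45731776 0.14018682 0.0776485 ] [-0.00131264  0.72300242  0.6908411  -0.00208641] [ 0.42670647 -0.72636991 -0.83714029]
side [([0.4424, -0.1225, 0.0839], 0.63)]
 rod -0.09 0.4478 [0.0911 0.0929] 59
 rod -0.06 0.4484 [0.0917 0.0936] 54
 rod -0.03 0.4504 [0.0909 0.0936] 55
 rod 0.0 0.4512 [0.0913 0.0931] 51
 rod 0.03 0.453 [0.0909 0.0932] 48
 rod 0.06 0.4542 [0.0909 0.0935] 49
 rod 0.09 0.4552 [0.093  0.0981] 86
scene [([0.449, -0.1195, 0.0904], 0.8)]
 rod -0.09 0.4523 [0.0922 0.095 ] 40
 rod -0.06 0.4543 [0.0917 0.0949] 39
 rod -0.03 0.4541 [0.092  0.0954] 40
 rod 0.0 0.4564 [0.0922 0.0954] 39
 rod 0.03 0.4575 [0.0923 0.0955] 37
 rod 0.06 0.4587 [0.0926 0.0952] 36
 rod 0.09 0.4624 [0.093  0.1008] 61
```

send_rows(
  deltas="0.003 0.0008 0.01 0; 0.005 0.0008 0.02 0; 0.005 0.0008 0.029 0; 0.005 0.0008 0.034 0; 0.005 0.0008 0.0365 0",
)

```text
t: 26.5
eef_pos: [0.459, 0.1456, 0.0428]
tool_rot: [-0.0, 0.723, 0.691, -0.001]
contact_force: [-0.4, 0.4, -0.3]
gripper_width: 0.244
grasp_force: 78.8
```

send_rows(
  deltas="0 0 0 0; 0 0 0 0",
)

```text
t: 26.7
eef_pos: [0.4597, 0.1459, 0.0439]
tool_rot: [0.0, 0.723, 0.691, 0.0]
contact_force: [0.6, 0.0, -2.2]
gripper_width: 0.244
grasp_force: 78.8
```

send_rows(
  deltas="0 0 0.001 0; 0 0 0.002 0; 0 0 0.0025 0; 0 0 0.0025 0",
)

```text
t: 27.1
eef_pos: [0.4596, 0.1458, 0.0416]
tool_rot: [0.0, 0.723, 0.691, -0.0]
contact_force: [-2.0, 0.4, 4.2]
gripper_width: 0.241
grasp_force: 79.4
```

Seated (4 N up). Releasing and lifting clear.

send_rows(
  deltas="0 0 0 0; 0 0 0 0; 0 0 0 0; 0 0 0 0; 0 0 0 0",
  claw=1,
)

```text
t: 27.6
eef_pos: [0.4596, 0.1458, 0.0413]
tool_rot: [0.0, 0.723, 0.691, 0.0]
contact_force: [0.1, 0.3, 1.0]
gripper_width: 1.001
grasp_force: 0.0
```

send_rows(
  deltas="0 0 -0.01 0; 0 0 -0.03 0; 0 0 -0.06 0; 0 0 -0.1 0; 0 0 -0.15 0",
)

```text
t: 28.1
eef_pos: [0.4583, 0.1455, 0.1923]
tool_rot: [-0.001, 0.723, 0.691, -0.001]
contact_force: [1.0, -0.9, 0.3]
gripper_width: 0.999
grasp_force: 0.0
```

send_rows(
  deltas="0 0 -0.03 0; 0 0 -0.05 0; 0 0 -0.05 0; 0 0 -0.05 0; 0 0 -0.05 0",
)

```text
t: 28.6
eef_pos: [0.4588, 0.1454, 0.2403]
tool_rot: [-0.0, 0.723, 0.691, -0.001]
contact_force: [-0.4, -0.1, -0.0]
gripper_width: 1.003
grasp_force: 0.0
```

```bash
python3 - <<'E'
from h import *
o=bot.get_obs(); print(o['t'],o['eef_pos'],o['contact_force'],o['gripper_width'])
for n in ('side','scene','wrist'):
    c=shot(n,n+'8.png')
    r=bot.masks_of(c,'push_rod')[0]; w=world(c,r['mask'])
    print(n,[[(np.round(r['xyz'],4).tolist(),round(r['confidence'],2)) for r in bot.landmark_of(c,q)[:1]] for q in ('rod_tip','push_rod','rest')])
    for y0 in np.arange(-.09,.19,.06):
        s=w[(abs(w[:,1]-y0)<.01)&(w[:,2]>.04)&(w[:,2]<.14)]
        if len(s)>5: print(' rod',round(y0,2),np.round(np.percentile(s[:,0],[2,50,98]),4),np.round(np.percentile(s[:,2],[50,95]),4),len(s))
a=cv2.imread('pics/side8.png')[180:330,220:520]
cv2.imwrite('pics/c8.png',cv2.resize(a,(800,400),interpolation=cv2.INTER_CUBIC))
E
```

```text
28.6 [0.45876759 0.14541555 0.24032669] [-0.36427072 -0.11898296 -0.01564444] 1.0033630268917304
side [[([0.4425, -0.1133, 0.0481], 0.98)], [([0.46, 0.1481, 0.0481], 0.94)], [([0.5868, 0.3369, -0.0013], 0.86)]]
 rod -0.09 [0.4441 0.4482 0.4532] [0.0547 0.0569] 51
 rod -0.03 [0.4475 0.4501 0.4548] [0.055  0.0565] 39
 rod 0.03 [0.4494 0.4532 0.4583] [0.0547 0.0569] 48
 rod 0.09 [0.4495 0.4557 0.4622] [0.055  0.0585] 53
 rod 0.15 [0.4475 0.4564 0.4676] [0.0611 0.0639] 97
scene [[([0.4462, -0.1148, 0.0522], 0.88)], [([0.7542, 0.0813, -0.0027], 0.64)], [([0.5934, 0.3391, 0.0], 0.89)]]
 rod -0.09 [0.4482 0.4527 0.4552] [0.0524 0.0549] 33
 rod -0.03 [0.4505 0.4556 0.458 ] [0.0531 0.0562] 35
 rod 0.03 [0.453  0.4569 0.4612] [0.0524 0.0558] 31
 rod 0.09 [0.456  0.4605 0.4681] [0.0543 0.0584] 35
 rod 0.15 [0.4507 0.4685 0.4721] [0.0567 0.0617] 84
wrist [[], [([0.456, 0.1438, 0.0481], 0.86)], []]
 rod -0.03 [0.4452 0.4503 0.4554] [0.0551 0.0567] 132
 rod 0.03 [0.4483 0.4531 0.458 ] [0.0553 0.0566] 142
 rod 0.09 [0.4499 0.456  0.4636] [0.0557 0.0587] 164
 rod 0.15 [0.4475 0.4582 0.4693] [0.0619 0.0636] 430
```

View pics/c8.png

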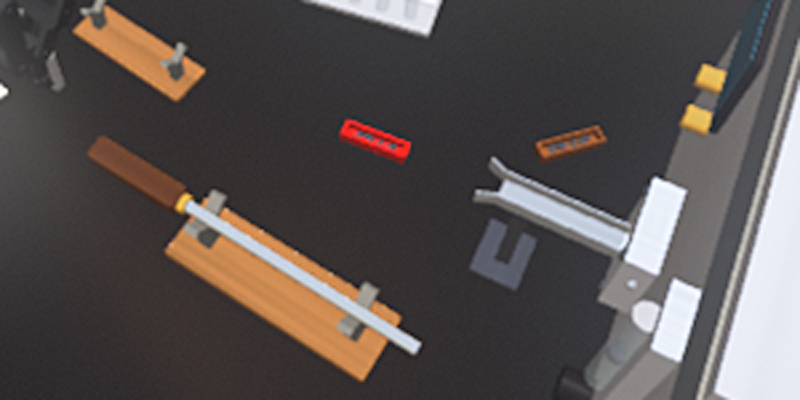

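The rod lies in both notches at its original pose (handle ~(130,170), tip ~(415,347)), and the trough is empty. Handing in.

```bash
python3 -c "
from station import bot; print(bot.hand_in())"
```

```text
the job is handed in; nothing more can be done
None
```

I pushed the boat to the stop and pressed it there with a measured 7 to 8 N for over a second. I then drew the rod out and laid it back in its rest. I handed the job in at about 29 s; no verdict came back, and I inferred that the flap shut rather than seeing it.

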